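# Find the fullest tin and hold it up for taping

## Robot

A 6-joint arm with a two-finger parallel gripper is mounted at the origin on the work surface. World frame = base frame: x ahead of the robot, y to its left, z up, the work surface at z = 0. Lengths are in m, angles in rad, forces in N, time in s.
With the tool pointing down it reaches from about 0.3 to 0.85 m from the base axis. Payload 5.4 kg.
Tool frame: the origin (TCP) lies on the front face of the gripper's body, between the roots of the fingers; the fingertips stand 73 mm ahead of it and the grasp point (between the pads) lies 54 mm ahead of it (robot.tcp_to_tips is the distance from the TCP to the fingertips, in m); z points along the fingers, y is the direction in which the jaws open and shut (so a half turn about z gives the same grasp; the last joint's range is limited). The gripper opens to 85 mm and grips with 20 to 120 N. Pads are 22 mm wide; open, the fingers measure 114 mm over their backs; the gripper's body (76 mm by 85 mm) begins 54 mm behind the grasp point. The pads swing forward as they close: fully open they stand 13 mm farther back than shut.
Start: joints at [-1.535, 0.158, 1.597, -0, 1.386, -0.21], TCP at [0.14, -0.558, 0.304] pointing down, gripper open.
Joint ranges: [-2.91, 2.91], [-0.94, 2.29], [0.18, 2.7], [-1.29, 4.43], [0.17, 2.64], [-3, 3]. Speed limits (rad/s): [2.57, 2.57, 3.14, 3.14, 3.14, 3.14].

## Interface

Orientations are given as a rotation vector (axis times angle).
In Python, from station import robot gives the robot as it stands. The module is installed in compiled form; this text tells all that it offers.
- The arm moves only by the tool send_rows, never from a script. Its argument "steps" is a list of rows, each an object of numbers: "claw": the finger opening in m, from 0 to 0.0854; "tx", "ty", "tz": the shift along the tool's x, y, z in m; "ax", "ay", "az": the turn, a rotation vector about the tool's x, y, z in degrees. In form: [{"claw": .., "tx": .., "ty": .., "tz": .., "ax": .., "ay": .., "az": ..}, ...]. A call has 1 to 12 rows; each row shifts and turns the commanded pose from where the row before left it, along the tool's axes as they then stand; what a row does not reach is not made up. A row lasts 1/8 s, in which the tool goes at most 62.5 mm and 10.7 degrees, less where a joint would pass 70% of its speed; a pose out of reach is approached as far as the arm can. A call with a gripper value outside its range is refused whole. The fingers move at their own pace and stop on an object; "force" is the grip in N (left out, the last holds). Time passes only in rows, so rows that do not move let the fingers close. It gives the time, the measured TCP pose, the force and the opening at its end, in the units of the state.
- robot.observe(): the state, without advancing time (a new reading comes with each control period).
- robot.get_image(name): name is "scene" or "top" or "wrist"; returns a dict with "img" (384x512x3 uint8, red, green, blue), "fovy" (degrees; the focal length in pixels is half the picture's height over the tangent of half this angle, whatever the lens; pixels are square), "cx", "cy" (the principal point, pixels), "dist" ([k1, k2, p1, p2, k3] as OpenCV has them; the pictures are not rectified), "eye" and "attitude" of the camera in the world. Camera axes: x right, y down, z forward; pixel columns grow to the right and rows downward; lengths in m; the calibration is good to about 2 mm. A picture is of the moment at which its call begins. There is no depth.
- robot.job_done(): hands the job in, once; it reports no verdict.
Trained networks look in the newest picture that a camera, given by its name, has taken for a name from the list of things; names that differ only in an ending like _2 or _b are one class to them, and where a whole thing is asked for, a point or a joint stands for the part that bears it (a point fixed in the world has none). Each returns a list of dicts, best first, with "confidence" (0 to 1); they miss things now and then, are a little off and sometimes report something else, mostly with a low value. They report only what shows in the picture. A call takes as long as a camera call. They do not tell look-alikes from the thing itself.
- robot.regions_of(camera, query): "pixels" (384x512 bool, what is visible of it) and "extent" ([left, top, right, bottom] in pixels, round what is visible of it).
- robot.pinpoint(camera, query): "xy" ([column, row] in pixels: a listed point, or the origin of a listed thing).
The state is a dict: "time": time; "q": joint angles; "joint_velocities": joint speeds; "tau": joint torques, N m; "tcp_pos": TCP position; "eef_rot": TCP orientation; "ft_force": force on the tool from outside, world axes, zero at the start; "ft_torque": the same for the moment, N m; "width": finger opening in m.
Only numpy, scipy, OpenCV 4.12 (cv2) and the standard library are available. Lean on these libraries where they do the work, as an engineer would, in place of code of your own. Each camera call takes 0.05 s, during which the arm holds its last target.

## Task

Get ready to seal the fullest of the three tins: first lift the roll of tape off its spindle and leave it lying flat, wholly on the plywood board. Then lift the tins clear of the bench to compare their weights, keeping them upright and setting each back on the bench where it stood, and hold the heaviest one up, upright, at least 10 cm above the board and over it. The program finishes while still holding that tin there; the other two tins stand in their places and everything else is left where it is.

Things in the scene. Friction and masses are not known exactly. Their poses are not given: they have to be found in the camera images.
- roll_center (a point): Roll of brown paper tape, a ring 62 mm outside diameter, 26 mm hole, 30 mm tall, 70 g; this point is its centre (half-way up, on the axis); z along its axis. It starts on the spindle's shoulder, its centre 50 mm above the bench.
- spindle_tip (a point): Tip of the fixed upright tape spindle: post 14 mm diameter, tip 88 mm above the bench; foot 80 mm diameter, 12 mm thick; a shoulder 36 mm in diameter carries the roll with its underside 35 mm above the bench, so the roll must rise 53 mm to clear the tip.
- board_top (a point): Centre of the top face of the plywood board, 160 x 160 mm, 10 mm thick, fixed to the bench (the bench is 10 mm below this point); x and y run along its edges, z up.
- tin_a_center (a point): Closed round aluminium tin, plain, 60 mm diameter, 100 mm tall, flat lid; this point is its centre, 50 mm above its underside; z is up along its axis. One of three that look exactly alike; they stand on the bench in any order, and the heaviest is at least 0.2 kg heavier than each of the other two (all weigh 0.1 to 0.5 kg; the other two are within 0.08 kg of each other). Where the heaviest stands changes from run to run.
- tin_b_center (a point): Closed round aluminium tin, plain, 60 mm diameter, 100 mm tall, flat lid; this point is its centre, 50 mm above its underside; z is up along its axis. One of three that look exactly alike; they stand on the bench in any order, and the heaviest is at least 0.2 kg heavier than each of the other two (all weigh 0.1 to 0.5 kg; the other two are within 0.08 kg of each other). Where the heaviest stands changes from run to run.
- tin_c_center (a point): Closed round aluminium tin, plain, 60 mm diameter, 100 mm tall, flat lid; this point is its centre, 50 mm above its underside; z is up along its axis. One of three that look exactly alike; they stand on the bench in any order, and the heaviest is at least 0.2 kg heavier than each of the other two (all weigh 0.1 to 0.5 kg; the other two are within 0.08 kg of each other). Where the heaviest stands changes from run to run.
- mister: White bottle, 66 mm diameter, 170 mm tall, origin under its centre; a bystander.
- brush: Small hand brush lying on the bench, about 170 mm long, handle towards its -x; a bystander.
- pot: White open cup, 68 mm diameter, 70 mm tall, origin under its centre; a bystander.
- labels: Small paper box, 55 x 38 x 22 mm, origin under its centre; a bystander.
- mushroom: Single mushroom standing on its stem, cap 42 mm across, 39 mm tall, origin under its stem; a bystander.
Things that resemble listed ones, but are neither listed nor needed, are in the scene too. Several things look just like the part that bears board_top: the one meant starts farthest to the robot's left.

How it is judged:
On the way, in this order (a step that is already met when the one before it is completed fails the run):
1. the tape roll is off the spindle and lies released, flat on the board (x of roll_center in the frame of board_top between -0.05 and 0.05 m and y of roll_center in the frame of board_top between -0.05 and 0.05 m and z of roll_center in the frame of board_top between 0.01 and 0.02 m and (angle between roll_center's own z axis and vertical below 0.12 rad or angle between roll_center's own z axis and vertical above 3.02 rad) and contact force between the fingers and roll below 0.2 N), for 0.1 s.
2. one of the lighter tins is lifted clear of the bench (told by the contents inside pressing on its inner floor, c0) (((height (world z) of tin_a_center above 0.06 m and contact force between the fingers and tin_a above 1 N and contact force between tin_a_c0 and anything else below 1.2 N) or (height (world z) of tin_b_center above 0.06 m and contact force between the fingers and tin_b above 1 N and contact force between tin_b_c0 and anything else below 1.2 N) or (height (world z) of tin_c_center above 0.06 m and contact force between the fingers and tin_c above 1 N and contact force between tin_c_c0 and anything else below 1.2 N))), for 0.1 s.
3. all tins, or all but the heaviest, stand on the bench, released (((height (world z) of tin_b_center between 0.046 and 0.054 m and angle between each of tin_b_center, tin_c_center's own z axis and vertical below 0.1 rad and contact force between the fingers and tin_b below 0.2 N and height (world z) of tin_c_center between 0.046 and 0.054 m and contact force between the fingers and tin_c below 0.2 N and (contact force between tin_a_c0 and anything else above 1.2 N or (height (world z) of tin_a_center between 0.046 and 0.054 m and angle between tin_a_center's own z axis and vertical below 0.1 rad and contact force between the fingers and tin_a below 0.2 N))) or (height (world z) of tin_a_center between 0.046 and 0.054 m and angle between each of tin_a_center, tin_c_center's own z axis and vertical below 0.1 rad and contact force between the fingers and tin_a below 0.2 N and height (world z) of tin_c_center between 0.046 and 0.054 m and contact force between the fingers and tin_c below 0.2 N and (contact force between tin_b_c0 and anything else above 1.2 N or (height (world z) of tin_b_center between 0.046 and 0.054 m and angle between tin_b_center's own z axis and vertical below 0.1 rad and contact force between the fingers and tin_b below 0.2 N))) or (height (world z) of tin_a_center between 0.046 and 0.054 m and angle between each of tin_a_center, tin_b_center's own z axis and vertical below 0.1 rad and contact force between the fingers and tin_a below 0.2 N and height (world z) of tin_b_center between 0.046 and 0.054 m and contact force between the fingers and tin_b below 0.2 N and (contact force between tin_c_c0 and anything else above 1.2 N or (height (world z) of tin_c_center between 0.046 and 0.054 m and angle between tin_c_center's own z axis and vertical below 0.1 rad and contact force between the fingers and tin_c below 0.2 N))))), for 0.1 s.
4. the heaviest tin is held up over the board (((contact force between tin_a_c0 and anything else above 1.2 N and z of tin_a_center in the frame of board_top above 0.13 m and x of tin_a_center in the frame of board_top between -0.09 and 0.09 m and y of tin_a_center in the frame of board_top between -0.09 and 0.09 m and angle between tin_a_center's own z axis and vertical below 0.3 rad and contact force between the fingers and tin_a above 2 N) or (contact force between tin_b_c0 and anything else above 1.2 N and z of tin_b_center in the frame of board_top above 0.13 m and x of tin_b_center in the frame of board_top between -0.09 and 0.09 m and y of tin_b_center in the frame of board_top between -0.09 and 0.09 m and angle between tin_b_center's own z axis and vertical below 0.3 rad and contact force between the fingers and tin_b above 2 N) or (contact force between tin_c_c0 and anything else above 1.2 N and z of tin_c_center in the frame of board_top above 0.13 m and x of tin_c_center in the frame of board_top between -0.09 and 0.09 m and y of tin_c_center in the frame of board_top between -0.09 and 0.09 m and angle between tin_c_center's own z axis and vertical below 0.3 rad and contact force between the fingers and tin_c above 2 N))), for 0.2 s.
At the end, for the whole second after the job is handed in: Heaviest tin gripped by the fingers alone, still, within 0.3 rad of upright, underside 80 mm or more above the board, within 90 mm of its centre in x and y. Roll free and flat on the board, centre within 50 mm in x and y. Other tins free, upright on the bench within 60 mm of their starts (all of step 1 and ((contact force between tin_a_c0 and anything else above 1.2 N and z of tin_a_center in the frame of board_top above 0.13 m and x of tin_a_center in the frame of board_top between -0.09 and 0.09 m and y of tin_a_center in the frame of board_top between -0.09 and 0.09 m and angle between tin_a_center's own z axis and vertical below 0.3 rad and contact force between the fingers and tin_a above 2 N and linear speed of tin_a below 0.03 m/s and contact force between tin_a and roll below 0.3 N and contact force between tin_a and tin_b below 0.3 N and contact force between tin_a and tin_c below 0.3 N and (height (world z) of tin_b_center between 0.046 and 0.054 m and angle between tin_b_center's own z axis and vertical below 0.1 rad and contact force between the fingers and tin_b below 0.2 N and distance of tin_b_center from where it was at the start of the episode below 0.06 m) and (height (world z) of tin_c_center between 0.046 and 0.054 m and angle between tin_c_center's own z axis and vertical below 0.1 rad and contact force between the fingers and tin_c below 0.2 N and distance of tin_c_center from where it was at the start of the episode below 0.06 m)) or (contact force between tin_b_c0 and anything else above 1.2 N and z of tin_b_center in the frame of board_top above 0.13 m and x of tin_b_center in the frame of board_top between -0.09 and 0.09 m and y of tin_b_center in the frame of board_top between -0.09 and 0.09 m and angle between tin_b_center's own z axis and vertical below 0.3 rad and contact force between the fingers and tin_b above 2 N and linear speed of tin_b below 0.03 m/s and contact force between tin_b and roll below 0.3 N and contact force between tin_b and tin_a below 0.3 N and contact force between tin_b and tin_c below 0.3 N and (height (world z) of tin_a_center between 0.046 and 0.054 m and angle between tin_a_center's own z axis and vertical below 0.1 rad and contact force between the fingers and tin_a below 0.2 N and distance of tin_a_center from where it was at the start of the episode below 0.06 m) and (height (world z) of tin_c_center between 0.046 and 0.054 m and angle between tin_c_center's own z axis and vertical below 0.1 rad and contact force between the fingers and tin_c below 0.2 N and distance of tin_c_center from where it was at the start of the episode below 0.06 m)) or (contact force between tin_c_c0 and anything else above 1.2 N and z of tin_c_center in the frame of board_top above 0.13 m and x of tin_c_center in the frame of board_top between -0.09 and 0.09 m and y of tin_c_center in the frame of board_top between -0.09 and 0.09 m and angle between tin_c_center's own z axis and vertical below 0.3 rad and contact force between the fingers and tin_c above 2 N and linear speed of tin_c below 0.03 m/s and contact force between tin_c and roll below 0.3 N and contact force between tin_c and tin_a below 0.3 N and contact force between tin_c and tin_b below 0.3 N and (height (world z) of tin_a_center between 0.046 and 0.054 m and angle between tin_a_center's own z axis and vertical below 0.1 rad and contact force between the fingers and tin_a below 0.2 N and distance of tin_a_center from where it was at the start of the episode below 0.06 m) and (height (world z) of tin_b_center between 0.046 and 0.054 m and angle between tin_b_center's own z axis and vertical below 0.1 rad and contact force between the fingers and tin_b below 0.2 N and distance of tin_b_center from where it was at the start of the episode below 0.06 m)))); the arm keeps its last pose, push and grip.
It fails at once if a tin is tipped more than 0.6 rad (angle between any of tin_a_center, tin_b_center, tin_c_center's own z axis and vertical above 0.6 rad).
It fails at once if a bystander is moved more than 40 mm (distance of any of mister, brush, pot, labels, mushroom from where it was at the start of the episode above 0.04 m).
It also fails if it takes over 67 s, if anything falls off the work surface, if the arm or the gripper's body presses on something with over 40 N, if the wrist force passes 120 N, or if a joint passes its speed limit or range.

## Working session

There is one attempt and no reset: what is moved stays moved. The work goes in short steps, Python scripts to look and compute and a tool call to move; the robot and the scene stay as the last step left them, time stands still between calls to the robot, and variables do not carry over. Pictures are saved under pics/ and viewed, and the job is handed in when it is done.

Besides the shell and the picture viewer there is one more tool, called by a JSON object that holds its "op" and its "data", one argument or row to a line. send_rows: Moves the arm, as the interface text tells. Its arguments: {"type":"object","properties":{"steps":{"type":"array"},"force":{"type":"number"}},"required":["steps"]}

```bash
mkdir -p pics; cat > h.py <<'E'
import numpy as np, cv2
from scipy.spatial.transform import Rotation as R
from station import robot
def K(im):
    f=im["img"].shape[0]/2/np.tan(np.radians(im["fovy"])/2)
    return np.array([[f,0,im["cx"]],[0,f,im["cy"]],[0,0,1.]])
def rot(a):
    a=np.array(a,float)
    if a.shape==(3,3): return a
    return R.from_rotvec(a).as_matrix() if a.size==3 else R.from_quat(a).as_matrix()
def ray(im,xy,z):
    p=cv2.undistortPoints(np.array([[xy]],float),K(im),np.array(im["dist"],float))[0,0]
    d=rot(im["attitude"])@np.array([p[0],p[1],1]); e=np.array(im["eye"])
    return e+d*(z-e[2])/d[2]
def save(n,img,s=1):
    cv2.imwrite("pics/"+n,cv2.resize(img[...,::-1],None,fx=s,fy=s))
E
python3 - <<'E'
from h import *
print(robot.observe())
for c in ["scene","top"]:
    im=robot.get_image(c); save(c+"0.png",im["img"],1.5)
    print(c,{k:v for k,v in im.items() if k!="img"})
    hs=dict(roll_center=.05,spindle_tip=.088,board_top=.01,tin_a_center=.05,mister=0,brush=0,pot=0,labels=0,mushroom=0)
    for q,z in hs.items():
        for d in robot.pinpoint(c,q): print(c,q,np.round(d["xy"],1),round(d["confidence"],2),ray(im,d["xy"],z).round(3))
E
```

```text
{'time': 0.0, 'q': array([-1.53510187e+00,  1.59050931e-01,  1.59823801e+00, -4.10814826e-05,
        1.38623791e+00, -2.10153142e-01]), 'joint_velocities': array([-0.00065994,  0.0009382 ,  0.00041756, -0.0015178 ,  0.0011775 ,
        0.00021096]), 'tau': array([-1.53425040e-03, -3.96003270e+01, -3.31432879e+01, -2.88806277e-04,
        8.48591735e-03, -7.27646039e-06]), 'tcp_pos': array([ 0.13986575, -0.55723727,  0.30291284]), 'eef_rot': array([-3.11597013e+00, -3.84979820e-01, -2.01380687e-04]), 'ft_force': array([0.4125214 , 0.53117041, 0.95589835]), 'ft_torque': array([-0.01547476, -0.02140153,  0.02287671]), 'width': 0.08527076216279322}
scene {'fovy': 53.78173147942705, 'cx': 250.6643206166148, 'cy': 189.77701169181753, 'dist': array([0.01226335, 0.        , 0.        , 0.        , 0.        ]), 'eye': array([1.40248704, 0.40074691, 0.80477415]), 'attitude': array([-1.24798086, -2.12613344,  1.05617772])}
scene roll_center [174.5 173.3] 0.58 [ 0.573 -0.362  0.05 ]
scene roll_center [257.  185.9] 0.55 [ 0.497 -0.074  0.05 ]
scene roll_center [306.1 237.2] 0.39 [0.645 0.163 0.
[... 900 characters left out ...]
 roll_center [343.9 180.4] 0.7 [ 0.577 -0.35   0.05 ]
top spindle_tip [344.9 178.8] 0.73 [ 0.572 -0.343  0.088]
top spindle_tip [342.2 184.4] 0.37 [ 0.556 -0.335  0.088]
top board_top [389.6 246.7] 0.69 [ 0.387 -0.484  0.01 ]
top board_top [262.1 225.5] 0.61 [ 0.449 -0.111  0.01 ]
top board_top [343.7 180.6] 0.59 [ 0.586 -0.359  0.01 ]
top board_top [125.9 174.4] 0.24 [0.605 0.305 0.01 ]
top tin_a_center [168.8 155.5] 0.88 [0.653 0.166 0.05 ]
top mister [238.8 134.8] 0.72 [ 0.737 -0.039  0.   ]
top brush [211.7 162. ] 0.56 [0.648 0.045 0.   ]
top pot [327.1 263.2] 0.78 [ 0.34  -0.301  0.   ]
top labels [152.3 259.1] 0.56 [0.351 0.212 0.   ]
top mushroom [124.7 173.6] 0.73 [0.611 0.313 0.   ]
```

View pics/scene0.png

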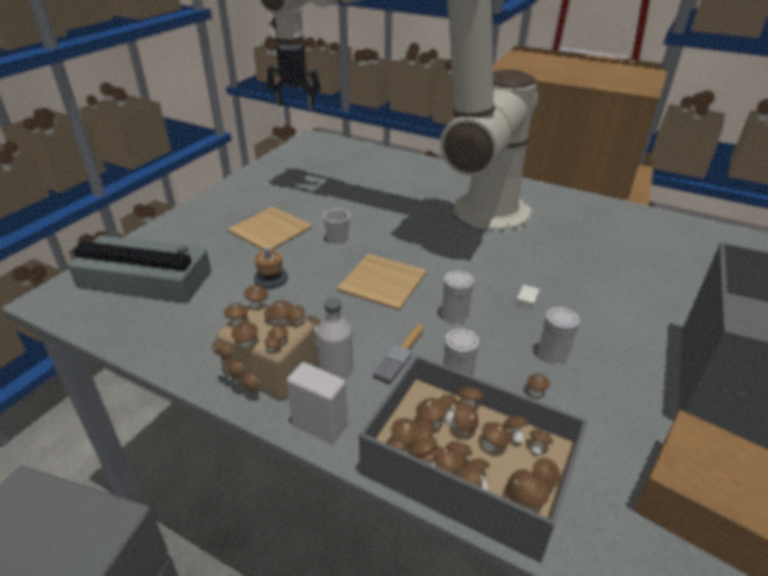

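View pics/top0.png

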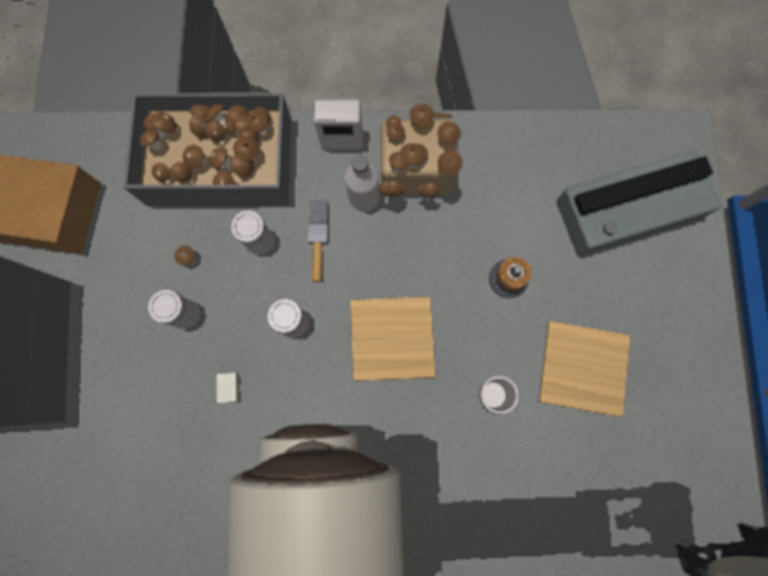

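Both views agree. The two boards are at top px (262,225) and (390,247). The one farther to the robot's left, at larger y, is (262,225). The roll on the spindle is at (344,181). The tins have their lids at about (165,150), (110,204) and (190,211). Next I'll measure them and check the choice in a close crop.

```bash
cat >> h.py <<'E'
def proj(im,P):
    Rm=rot(im["attitude"]).T; t=-Rm@np.array(im["eye"])
    return cv2.projectPoints(np.array(P,float).reshape(-1,1,3),cv2.Rodrigues(Rm)[0],t,K(im),np.array(im["dist"],float))[0][:,0]
E
python3 - <<'E'
from h import *
im=robot.get_image("top"); g=im["img"]
for q in ["board_top","tin_a_center","roll_center","spindle_tip","pot","mister","brush","labels","mushroom"]:
    for d in robot.regions_of("top",q):
        m=d["pixels"].astype(np.uint8); c,s,a=cv2.minAreaRect(np.argwhere(m)[:,::-1].astype(np.float32))
        x=""
        if q=="board_top":
            bp=cv2.boxPoints((c,s,a)); x=[ray(im,p,.01)[:2].round(3) for p in bp]
        print(q,round(d["confidence"],2),d["extent"],m.sum(),ray(im,c,.01).round(3),x)
sc=robot.get_image("scene")
for d in robot.regions_of("scene","tin_a_center"): print(d["extent"],d["confidence"])
# lids by Hough at 4x
G=cv2.resize(cv2.cvtColor(g,cv2.COLOR_RGB2GRAY),None,fx=4,fy=4,interpolation=cv2.INTER_CUBIC)
for (u,v) in [(165,151),(110,204),(190,211)]:
    x0,y0=4*(u-20),4*(v-20); s=G[y0:y0+160,x0:x0+160]
    c=cv2.HoughCircles(s,cv2.HOUGH_GRADIENT,1.5,80,param1=80,param2=20,minRadius=38,maxRadius=60)
    if c is not None:
        X=(c[0,0,0]+x0)/4-.375; Y=(c[0,0,1]+y0)/4-.375
        print("lid",X,Y,c[0,0,2]/4,ray(im,(X,Y),.1).round(4))
save("crop1.png",g[120:270,90:370],2.7)
E
```

```text
board_top 0.94 [233.4, 197.3, 286.7, 255.7] 2904 [ 0.45  -0.108  0.01 ] [array([ 0.528, -0.022]), array([ 0.536, -0.187]), array([ 0.376, -0.192]), array([ 0.368, -0.032])]
board_top 0.8 [360.1, 212.2, 418.5, 276.0] 3054 [ 0.392 -0.485  0.01 ] [array([ 0.32, -0.39]), array([ 0.486, -0.419]), array([ 0.466, -0.584]), array([ 0.302, -0.55 ])]
tin_a_center 0.85 [155.4, 139.4, 184.1, 170.9] 569 [0.67  0.177 0.01 ] 
tin_a_center 0.3 [205.0, 137.0, 218.3, 188.4] 490 [0.651 0.044 0.01 ] 
roll_center 0.77 [329.4, 171.4, 353.4, 194.8] 346 [ 0.582 -0.355  0.01 ] 
spindle_tip 0.77 [325.8, 175.4, 351.3, 195.9] 252 [ 0.566 -0.341  0.01 ] 
pot 0.83 [319.9, 249.3, 344.6, 274.9] 478 [ 0.342 -0.315  0.01 ] 
mister 0.7 [230.8, 107.4, 253.7, 139.3] 680 [ 0.777 -0.046  0.01 ] 
brush 0.95 [202.0, 136.6, 219.9, 189.0] 571 [0.65  0.047 0.01 ] 
brush 0.35 [319.1, 248.3, 342.0, 277.2] 516 [ 0.34  -0.317  0.01 ] 
labels 0.59 [144.1, 250.4, 159.6, 267.4] 287 [0.355 0.212 0.01 ] 
mushroom 0.58 [153.9, 140.4, 182.4, 170.5] 569 [0.67  0.177 0.01 ] 
mushroom 0.42 [115.2, 165.2, 128.1, 175.0] 134 [0.62  0.314 0.01 ] 
[296.3, 221.3, 316.2, 249.6] 0.88
[350.1, 249.4, 365.1, 266.6] 0.24
lid 164.3125 150.3125 10.5125 [0.6527 0.1663 0.1   ]
lid 109.6875 203.6875 10.9625 [0.4992 0.3091 0.1   ]
lid 189.6875 209.5625 10.6625 [0.483  0.0877 0.1   ]
```

View pics/crop1.png

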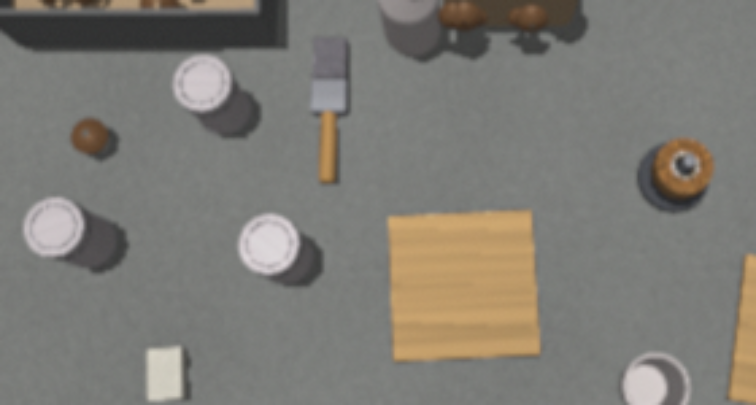

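The crop shows the left board (crop 464,286), the roll with the spindle tip (684,165) and three identical lids. The mushroom, labels box and pot are separate from these. First I'll go above the roll with the jaws along world y and refine with the wrist camera.

{"op": "send_rows", "data": {
  "steps": [
    {"az": 10},
    {"az": 4},
    {"tx": 0.044, "ty": -0.021},
    {"tx": 0.044, "ty": -0.021},
    {"tx": 0.044, "ty": -0.021},
    {"tx": 0.044, "ty": -0.021},
    {"tx": 0.044, "ty": -0.021},
    {"tx": 0.044, "ty": -0.021},
    {"tx": 0.044, "ty": -0.021},
    {"tx": 0.044, "ty": -0.021},
    {"tx": 0.044, "ty": -0.021},
    {"tx": 0.04, "ty": -0.021}
  ],
  "force": 40
}}

```text
schema error: expected keys claw, tx, ty, tz, ax, ay, az
```

```bash
python3 - <<'E'
from h import *
o=robot.observe(); print(o["time"],o["tcp_pos"].round(4),rot(o["eef_rot"]).round(3).tolist(),o["q"].round(2),o["ft_force"])
im=robot.get_image("wrist"); save("w1.png",im["img"],1.5)
print({k:v for k,v in im.items() if k!="img"})
for q,z in dict(roll_center=.05,spindle_tip=.088).items():
    for d in robot.pinpoint("wrist",q): print(q,np.round(d["xy"],1),round(d["confidence"],2),ray(im,d["xy"],z).round(4))
E
```

```text
1.6 [ 0.1399 -0.5577  0.3039] [[0.97, 0.243, 0.0], [0.243, -0.97, -0.0], [-0.0, 0.0, -1.0]] [-1.54  0.16  1.6   0.    1.39 -0.21] [ 0.54569574  0.22330443 -0.35552562]
{'fovy': 59.54912935502783, 'cx': 253.84713328148044, 'cy': 193.9900189822, 'dist': array([-0.07776919,  0.        ,  0.        ,  0.        ,  0.        ]), 'eye': array([ 0.20376608, -0.5409985 ,  0.37311707]), 'attitude': array([ 2.30469422, -1.79593752, -0.2420201 ])}
```

View pics/w1.png

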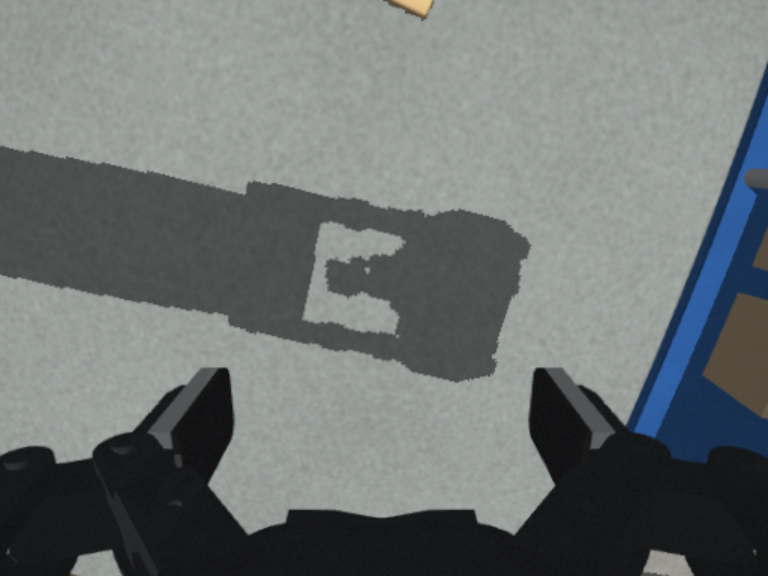

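Refused: every row needs all the keys. The wrist view shows only bare bench and the arm's shadow. I'll resend, stopping 40 mm short of the roll so it stays in the camera's view.

{"op": "send_rows", "data": {
  "steps": [
    {"claw": 0.085, "tx": 0, "ty": 0, "tz": 0, "ax": 0, "ay": 0, "az": 10},
    {"claw": 0.085, "tx": 0, "ty": 0, "tz": 0, "ax": 0, "ay": 0, "az": 4},
    {"claw": 0.085, "tx": 0.04, "ty": -0.021, "tz": 0, "ax": 0, "ay": 0, "az": 0},
    {"claw": 0.085, "tx": 0.04, "ty": -0.021, "tz": 0, "ax": 0, "ay": 0, "az": 0},
    {"claw": 0.085, "tx": 0.04, "ty": -0.021, "tz": 0, "ax": 0, "ay": 0, "az": 0},
    {"claw": 0.085, "tx": 0.04, "ty": -0.021, "tz": 0, "ax": 0, "ay": 0, "az": 0},
    {"claw": 0.085, "tx": 0.04, "ty": -0.021, "tz": 0, "ax": 0, "ay": 0, "az": 0},
    {"claw": 0.085, "tx": 0.04, "ty": -0.021, "tz": 0, "ax": 0, "ay": 0, "az": 0},
    {"claw": 0.085, "tx": 0.04, "ty": -0.021, "tz": 0, "ax": 0, "ay": 0, "az": 0},
    {"claw": 0.085, "tx": 0.04, "ty": -0.021, "tz": 0, "ax": 0, "ay": 0, "az": 0},
    {"claw": 0.085, "tx": 0.04, "ty": -0.021, "tz": 0, "ax": 0, "ay": 0, "az": 0},
    {"claw": 0.085, "tx": 0.04, "ty": -0.021, "tz": 0, "ax": 0, "ay": 0, "az": 0}
  ],
  "force": 40
}}

```text
time: 3.25
tcp_pos: [0.5409, -0.3463, 0.304]
eef_rot: [3.141, 0.002, 0.0]
ft_force: [1.3, -0.1, 0.0]
width: 0.0853
```

```bash
python3 - <<'E'
from h import *
o=robot.observe(); print(o["time"],o["tcp_pos"].round(4),rot(o["eef_rot"]).round(3).tolist(),o["q"].round(2),o["ft_force"])
im=robot.get_image("wrist"); save("w2.png",im["img"],1.5)
print(im["eye"],o["joint_velocities"].round(3))
for q,z in dict(roll_center=.05,spindle_tip=.088).items():
    for d in robot.pinpoint("wrist",q): print(q,np.round(d["xy"],1),round(d["confidence"],2),ray(im,d["xy"],z).round(4))
print("tip?",proj(im,[.575,-.345,.088]))
E
```

```text
3.25 [ 0.5409 -0.3463  0.304 ] [[1.0, 0.002, 0.0], [0.002, -1.0, -0.0], [0.0, 0.0, -1.0]] [-0.76  0.33  1.39 -0.    1.42  0.81] [ 1.30921665 -0.10501832  0.04538748]
[ 0.60673276 -0.34575649  0.37315879] [ 0.556  0.434 -0.535 -0.001  0.097  0.553]
roll_center [249.6 137. ] 0.59 [ 0.5748 -0.3415  0.05  ]
spindle_tip [254.8 143.6] 0.59 [ 0.573  -0.3464  0.088 ]
tip? [[253.0998362  141.24684562]]
```

View pics/w2.png

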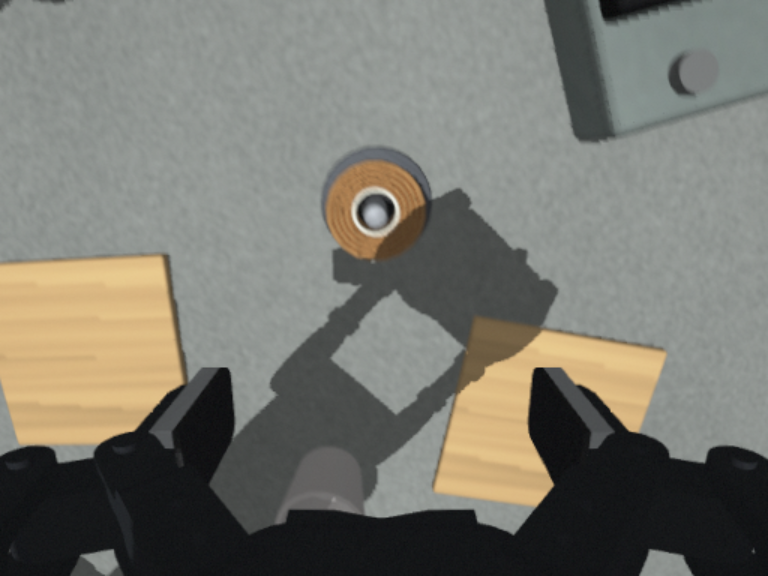

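The wrist view shows the roll on the spindle: roll centre at px (251,140), tip at (251,142). The arm was still moving, so I'll measure again now that it has settled, with the board included.

```bash
python3 - <<'E'
from h import *
im=robot.get_image("wrist");im=robot.get_image("wrist"); save("w3.png",im["img"][80:200,180:320],5)
o=robot.observe(); print(o["tcp_pos"].round(4),im["eye"],o["joint_velocities"].round(3))
for q,z in dict(roll_center=.05,spindle_tip=.088).items():
    for d in robot.pinpoint("wrist",q): print(q,np.round(d["xy"],1),round(d["confidence"],2),ray(im,d["xy"],z).round(4))
for d in robot.regions_of("wrist","roll_center"):
    m=d["pixels"].astype(np.uint8); (c,r)=cv2.minEnclosingCircle(np.argwhere(m)[:,::-1].astype(np.float32)); print(d["confidence"],c,r,d["extent"],ray(im,c,.065).round(4))
G=cv2.resize(cv2.cvtColor(im["img"],cv2.COLOR_RGB2GRAY),None,fx=4,fy=4,interpolation=cv2.INTER_CUBIC)[320:800,720:1280]
for a,b in [(110,160),(40,75)]:
    c=cv2.HoughCircles(G,cv2.HOUGH_GRADIENT,1.5,200,param1=80,param2=20,minRadius=a,maxRadius=b)
    if c is not None:
        u=(c[0,0,:2]+[720,320])/4-.375; print(u,c[0,0,2]/4,ray(im,u,.065).round(4))
E
```

```text
[ 0.5392 -0.3473  0.3037] [ 0.60577908 -0.34610277  0.37279513] [-0.022 -0.009  0.008  0.001 -0.001  0.   ]
roll_center [248.8 137.3] 0.56 [ 0.5734 -0.3411  0.05  ]
spindle_tip [254.3 144.6] 0.94 [ 0.571  -0.3464  0.088 ]
0.94 (249.90823364257812, 140.29747009277344) 33.42433166503906 [218.2, 104.7, 286.6, 174.6] [ 0.5721 -0.3424  0.065 ]
0.56 (250.66905212402344, 134.62034606933594) 37.69440841674805 [215.7, 96.6, 290.2, 154.9] [ 0.5773 -0.3431  0.065 ]
[250.6875 140.9375] 33.125 [ 0.5716 -0.3431  0.065 ]
[250.6875 140.9375] 12.8875 [ 0.5716 -0.3431  0.065 ]
```

View pics/w3.png

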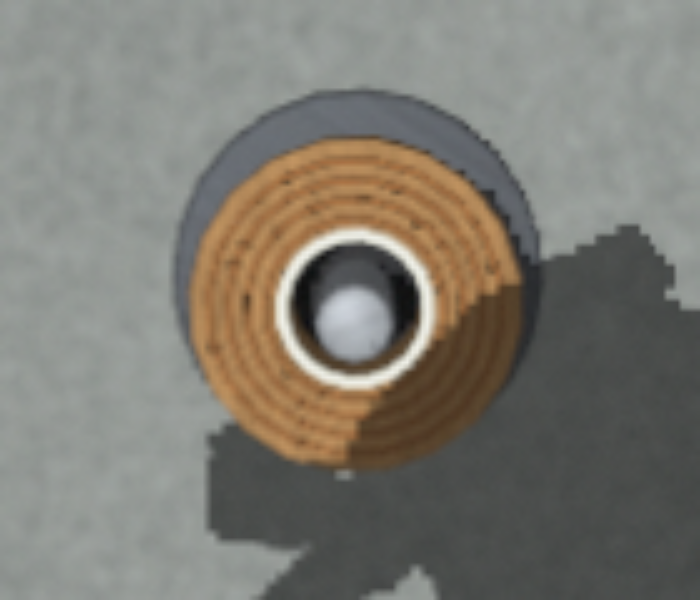

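The roll is at (0.572, -0.343). The Hough radius works out to 30.6 mm, which matches its size. I'll descend and grip.

{"op": "send_rows", "data": {
  "steps": [
    {"claw": 0.085, "tx": 0.032, "ty": -0.004, "tz": 0, "ax": 0, "ay": 0, "az": 0},
    {"claw": 0.085, "tx": 0, "ty": 0, "tz": 0.04, "ax": 0, "ay": 0, "az": 0},
    {"claw": 0.085, "tx": 0, "ty": 0, "tz": 0.04, "ax": 0, "ay": 0, "az": 0},
    {"claw": 0.085, "tx": 0, "ty": 0, "tz": 0.04, "ax": 0, "ay": 0, "az": 0},
    {"claw": 0.085, "tx": 0, "ty": 0, "tz": 0.04, "ax": 0, "ay": 0, "az": 0},
    {"claw": 0.085, "tx": 0, "ty": 0, "tz": 0.032, "ax": 0, "ay": 0, "az": 0},
    {"claw": 0.085, "tx": 0, "ty": 0, "tz": 0, "ax": 0, "ay": 0, "az": 0},
    {"claw": 0.085, "tx": 0, "ty": 0, "tz": 0, "ax": 0, "ay": 0, "az": 0}
  ],
  "force": 40
}}

```text
time: 4.65
tcp_pos: [0.572, -0.3442, 0.1137]
eef_rot: [3.14, 0.001, 0.003]
ft_force: [0.6, 0.1, 1.3]
width: 0.0846
```

{"op": "send_rows", "data": {
  "steps": [
    {"claw": 0.05, "tx": 0, "ty": 0, "tz": 0, "ax": 0, "ay": 0, "az": 0},
    {"claw": 0.05, "tx": 0, "ty": 0, "tz": 0, "ax": 0, "ay": 0, "az": 0},
    {"claw": 0.05, "tx": 0, "ty": 0, "tz": 0, "ax": 0, "ay": 0, "az": 0},
    {"claw": 0.05, "tx": 0, "ty": 0, "tz": 0, "ax": 0, "ay": 0, "az": 0},
    {"claw": 0.05, "tx": 0, "ty": 0, "tz": 0, "ax": 0, "ay": 0, "az": 0},
    {"claw": 0.05, "tx": 0, "ty": 0, "tz": 0, "ax": 0, "ay": 0, "az": 0}
  ],
  "force": 40
}}

```text
time: 5.4
tcp_pos: [0.5727, -0.3441, 0.1147]
eef_rot: [3.139, 0.003, 0.005]
ft_force: [-0.8, 0.3, 6.5]
width: 0.0608
```

{"op": "send_rows", "data": {
  "steps": [
    {"claw": 0.05, "tx": 0, "ty": 0, "tz": -0.01, "ax": 0, "ay": 0, "az": 0},
    {"claw": 0.05, "tx": 0, "ty": 0, "tz": -0.02, "ax": 0, "ay": 0, "az": 0},
    {"claw": 0.05, "tx": 0, "ty": 0, "tz": -0.03, "ax": 0, "ay": 0, "az": 0},
    {"claw": 0.05, "tx": 0, "ty": 0, "tz": -0.03, "ax": 0, "ay": 0, "az": 0},
    {"claw": 0.05, "tx": 0, "ty": 0, "tz": -0.02, "ax": 0, "ay": 0, "az": 0},
    {"claw": 0.05, "tx": 0, "ty": 0, "tz": 0, "ax": 0, "ay": 0, "az": 0},
    {"claw": 0.05, "tx": 0, "ty": 0, "tz": 0, "ax": 0, "ay": 0, "az": 0}
  ],
  "force": 40
}}

```text
time: 6.28
tcp_pos: [0.5711, -0.3427, 0.2206]
eef_rot: [-3.14, -0.002, 0.002]
ft_force: [-0.6, 1.0, -0.2]
width: 0.0609
```

```bash
python3 - <<'E'
from h import *
im=robot.get_image("scene"); save("s2.png",im["img"][90:260,110:310],3.5)
o=robot.observe(); print(o["time"],o["tcp_pos"].round(4),o["eef_rot"].round(4),o["width"],o["ft_force"])
im=robot.get_image("wrist"); save("w4.png",im["img"],1.5)
E
```

```text
6.325 [ 0.5709 -0.3425  0.2201] [-3.1396e+00 -2.3000e-03  3.7000e-03] 0.061140826213601604 [-0.26067285  0.41032353 -1.25597771]
```

View pics/s2.png

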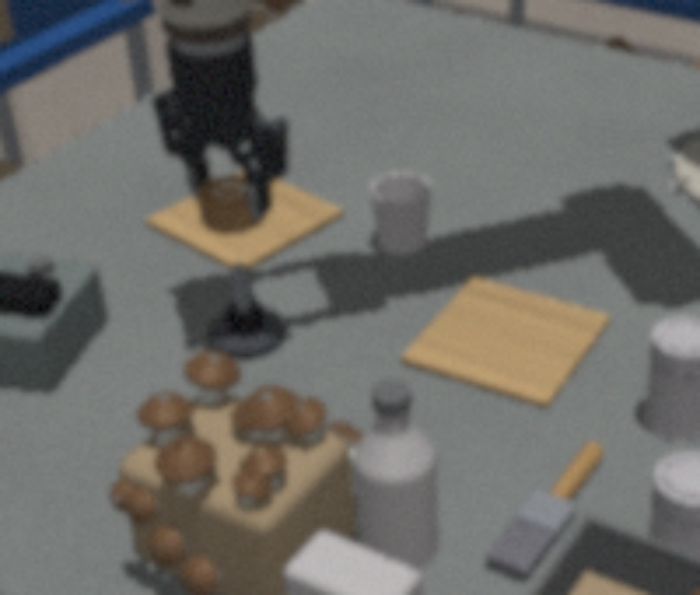

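View pics/w4.png

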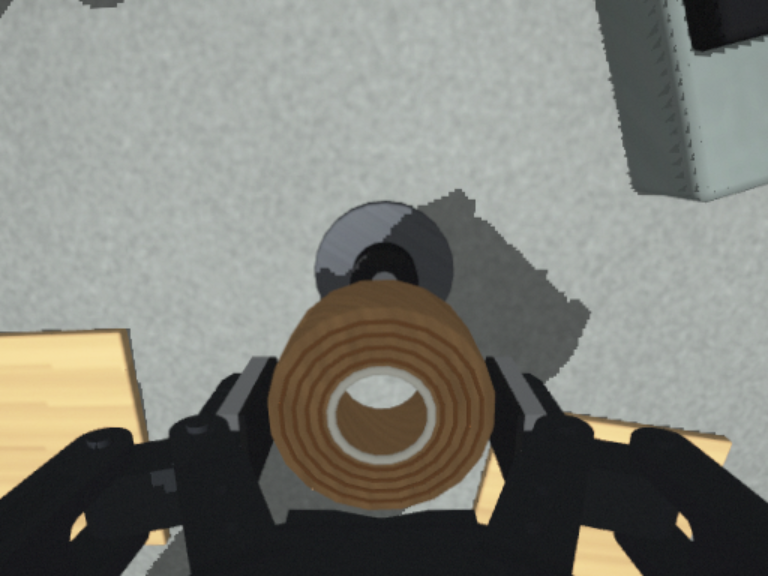

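The roll hangs level between the fingers, clear of the bare spindle. In the wrist view the ring centre is at (254,272) and the left board is at lower left. I'll carry it over the board.

{"op": "send_rows", "data": {
  "steps": [
    {"claw": 0.05, "tx": -0.02, "ty": -0.038, "tz": 0, "ax": 0, "ay": 0, "az": 0},
    {"claw": 0.05, "tx": -0.02, "ty": -0.038, "tz": 0, "ax": 0, "ay": 0, "az": 0},
    {"claw": 0.05, "tx": -0.02, "ty": -0.039, "tz": 0, "ax": 0, "ay": 0, "az": 0},
    {"claw": 0.05, "tx": -0.02, "ty": -0.039, "tz": 0, "ax": 0, "ay": 0, "az": 0},
    {"claw": 0.05, "tx": -0.02, "ty": -0.039, "tz": 0, "ax": 0, "ay": 0, "az": 0},
    {"claw": 0.05, "tx": -0.022, "ty": -0.039, "tz": 0, "ax": 0, "ay": 0, "az": 0},
    {"claw": 0.05, "tx": 0, "ty": 0, "tz": 0.04, "ax": 0, "ay": 0, "az": 0},
    {"claw": 0.05, "tx": 0, "ty": 0, "tz": 0.04, "ax": 0, "ay": 0, "az": 0},
    {"claw": 0.05, "tx": 0, "ty": 0, "tz": 0.035, "ax": 0, "ay": 0, "az": 0},
    {"claw": 0.05, "tx": 0, "ty": 0, "tz": 0, "ax": 0, "ay": 0, "az": 0},
    {"claw": 0.05, "tx": 0, "ty": 0, "tz": 0, "ax": 0, "ay": 0, "az": 0}
  ],
  "force": 40
}}

```text
time: 7.75
tcp_pos: [0.4497, -0.1115, 0.1078]
eef_rot: [3.141, 0.002, 0.001]
ft_force: [1.2, -0.0, -0.9]
width: 0.0612
```

```bash
python3 - <<'E'
from h import *
o=robot.observe(); print(o["time"],o["tcp_pos"].round(4),o["eef_rot"].round(4),o["width"],o["ft_force"])
im=robot.get_image("top"); save("t2.png",im["img"][150:290,170:350],4)
im=robot.get_image("wrist"); save("w5.png",im["img"],1.5)
E
```

```text
7.75 [ 0.4497 -0.1115  0.1078] [3.1411e+00 2.2000e-03 1.3000e-03] 0.061183653578868825 [ 1.15234299 -0.03721096 -0.94300202]
```

View pics/w5.png

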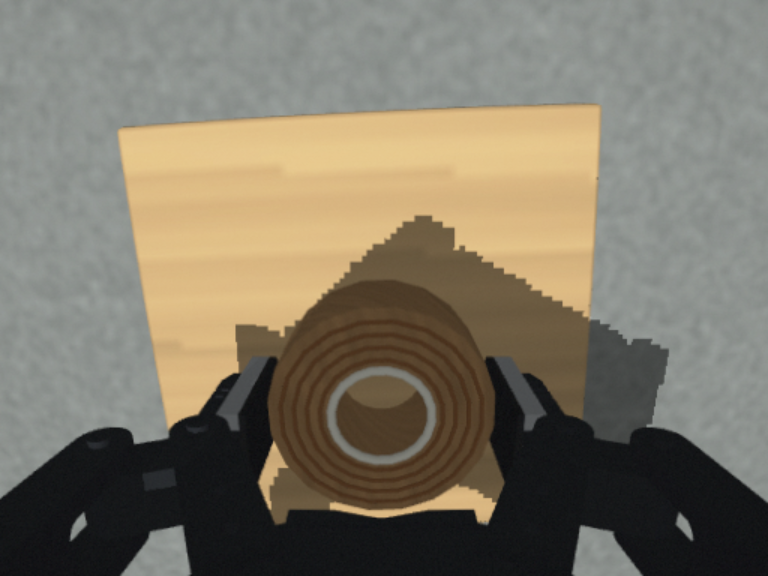

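The wrist view shows the roll over the middle of the board, with the board's far edge running from px (80,85) to (400,69). I'll lower it gently.

{"op": "send_rows", "data": {
  "steps": [
    {"claw": 0.05, "tx": 0, "ty": 0, "tz": 0.012, "ax": 0, "ay": 0, "az": 0},
    {"claw": 0.05, "tx": 0, "ty": 0, "tz": 0.004, "ax": 0, "ay": 0, "az": 0},
    {"claw": 0.05, "tx": 0, "ty": 0, "tz": 0.002, "ax": 0, "ay": 0, "az": 0},
    {"claw": 0.05, "tx": 0, "ty": 0, "tz": 0, "ax": 0, "ay": 0, "az": 0},
    {"claw": 0.05, "tx": 0, "ty": 0, "tz": 0, "ax": 0, "ay": 0, "az": 0}
  ],
  "force": 40
}}

```text
time: 8.48
tcp_pos: [0.4493, -0.1112, 0.0897]
eef_rot: [-3.141, -0.003, 0.001]
ft_force: [-4.2, 1.9, 9.7]
width: 0.061
```

It's in contact, with about 10 N upward. I'll release, then rise.

{"op": "send_rows", "data": {
  "steps": [
    {"claw": 0.085, "tx": 0, "ty": 0, "tz": 0, "ax": 0, "ay": 0, "az": 0},
    {"claw": 0.085, "tx": 0, "ty": 0, "tz": 0, "ax": 0, "ay": 0, "az": 0},
    {"claw": 0.085, "tx": 0, "ty": 0, "tz": 0, "ax": 0, "ay": 0, "az": 0},
    {"claw": 0.085, "tx": 0, "ty": 0, "tz": 0, "ax": 0, "ay": 0, "az": 0},
    {"claw": 0.085, "tx": 0, "ty": 0, "tz": -0.03, "ax": 0, "ay": 0, "az": 0},
    {"claw": 0.085, "tx": 0, "ty": 0, "tz": -0.045, "ax": 0, "ay": 0, "az": 0},
    {"claw": 0.085, "tx": 0, "ty": 0, "tz": -0.045, "ax": 0, "ay": 0, "az": 0},
    {"claw": 0.085, "tx": -0.03, "ty": 0, "tz": -0.04, "ax": 0, "ay": 0, "az": 0},
    {"claw": 0.085, "tx": -0.03, "ty": 0, "tz": 0, "ax": 0, "ay": 0, "az": 0},
    {"claw": 0.085, "tx": 0, "ty": 0, "tz": 0, "ax": 0, "ay": 0, "az": 0},
    {"claw": 0.085, "tx": 0, "ty": 0, "tz": 0, "ax": 0, "ay": 0, "az": 0}
  ],
  "force": 40
}}

```text
time: 9.85
tcp_pos: [0.3895, -0.1114, 0.2487]
eef_rot: [-3.142, -0.002, -0.0]
ft_force: [-0.1, -0.1, -0.1]
width: 0.0851
```

```bash
python3 - <<'E'
from h import *
im=robot.get_image("wrist"); save("w6.png",im["img"],1.5)
o=robot.observe(); print(o["time"],o["tcp_pos"].round(4),o["eef_rot"].round(4),o["width"],o["ft_force"])
for q,z in [("roll_center",.025),("board_top",.01)]:
  for d in robot.pinpoint("wrist",q): print(q,d["xy"],round(d["confidence"],2),ray(im,d["xy"],z).round(3))
E
```

```text
9.9 [ 0.3896 -0.1113  0.2487] [-3.1413e+00 -2.3000e-03  2.0000e-04] 0.08517569195795992 [0.72233476 0.75110694 1.08212694]
roll_center [252.0, 110.2] 0.58 [ 0.449 -0.109  0.025]
board_top [248.3, 112.1] 0.57 [ 0.447 -0.106  0.01 ]
```

View pics/w6.png

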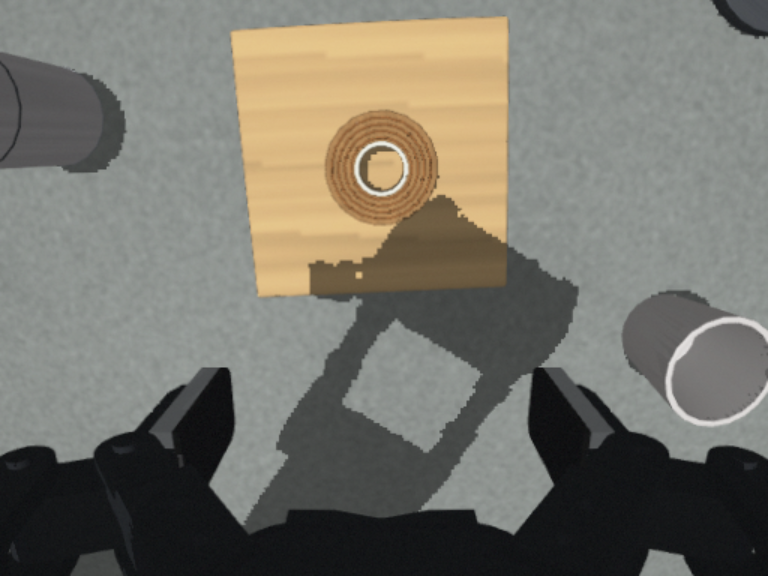

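The roll lies flat at (0.449, -0.109) with the board centre at (0.447, -0.106), so step 1 is done. Next is the nearest tin.

{"op": "send_rows", "data": {
  "steps": [
    {"claw": 0.085, "tx": 0.009, "ty": -0.04, "tz": 0, "ax": 0, "ay": 0, "az": 0},
    {"claw": 0.085, "tx": 0.009, "ty": -0.04, "tz": 0, "ax": 0, "ay": 0, "az": 0},
    {"claw": 0.085, "tx": 0.009, "ty": -0.04, "tz": 0, "ax": 0, "ay": 0, "az": 0},
    {"claw": 0.085, "tx": 0.009, "ty": -0.04, "tz": 0, "ax": 0, "ay": 0, "az": 0},
    {"claw": 0.085, "tx": 0.009, "ty": -0.04, "tz": 0, "ax": 0, "ay": 0, "az": 0},
    {"claw": 0.085, "tx": 0, "ty": 0, "tz": 0, "ax": 0, "ay": 0, "az": 0},
    {"claw": 0.085, "tx": 0, "ty": 0, "tz": 0, "ax": 0, "ay": 0, "az": 0}
  ],
  "force": 50
}}

```text
time: 10.88
tcp_pos: [0.434, 0.0886, 0.2485]
eef_rot: [3.141, 0.003, -0.001]
ft_force: [-0.3, -0.9, 0.3]
width: 0.085
```

```bash
cat > tin.py <<'E'
from h import *
import sys
im=robot.get_image("wrist"); save(sys.argv[1],im["img"],1.5)
o=robot.observe(); print(o["time"],o["tcp_pos"].round(4),o["eef_rot"].round(4),o["width"],o["ft_force"],o["q"].round(2))
for d in robot.pinpoint("wrist","tin_a_center"): print(np.round(d["xy"],1),round(d["confidence"],2),ray(im,d["xy"],.05).round(4))
f=K(im)[0,0]; r=f*.030/(im["eye"][2]-.1)*2
G=cv2.resize(cv2.cvtColor(im["img"],cv2.COLOR_RGB2GRAY),None,fx=2,fy=2,interpolation=cv2.INTER_CUBIC)
c=cv2.HoughCircles(G,cv2.HOUGH_GRADIENT,1.5,60,param1=80,param2=30,minRadius=int(r*.85),maxRadius=int(r*1.15))
if c is not None:
    for k in c[0][:4]:
        u=k[:2]/2-.25; print("lid",u,k[2]/r,ray(im,u,.1).round(4))
E
python3 tin.py w7.png
```

```text
10.925 [0.434  0.0882 0.2486] [ 3.1413e+00  1.5000e-03 -1.1000e-03] 0.08521327167313111 [0.33401584 0.19912905 0.64610418] [-0.07 -0.14  2.01 -0.    1.27  1.5 ]
lid [251.375 130.625] 1.002186540899656 [0.4823 0.0909 0.1   ]
lid [468.875 156.125] 0.8773186839329723 [ 0.4672 -0.056   0.1   ]
lid [495.875 175.625] 0.880561956689409 [ 0.4539 -0.0785  0.1   ]
```

View pics/w7.png

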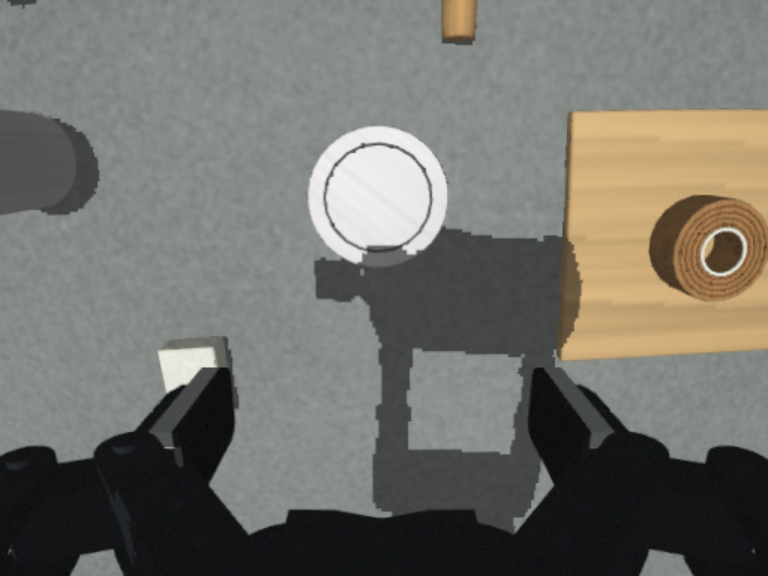

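The lid is at px (251,131), which gives (0.482, 0.090), with the radius ratio at 1.00. I'll descend over it and grip.

{"op": "send_rows", "data": {
  "steps": [
    {"claw": 0.085, "tx": 0.048, "ty": -0.002, "tz": 0, "ax": 0, "ay": 0, "az": 0},
    {"claw": 0.085, "tx": 0, "ty": 0, "tz": 0.04, "ax": 0, "ay": 0, "az": 0},
    {"claw": 0.085, "tx": 0, "ty": 0, "tz": 0.045, "ax": 0, "ay": 0, "az": 0},
    {"claw": 0.085, "tx": 0, "ty": 0, "tz": 0.04, "ax": 0, "ay": 0, "az": 0},
    {"claw": 0.085, "tx": 0, "ty": 0, "tz": 0, "ax": 0, "ay": 0, "az": 0},
    {"claw": 0.085, "tx": 0, "ty": 0, "tz": 0, "ax": 0, "ay": 0, "az": 0},
    {"claw": 0.05, "tx": 0, "ty": 0, "tz": 0, "ax": 0, "ay": 0, "az": 0},
    {"claw": 0.05, "tx": 0, "ty": 0, "tz": 0, "ax": 0, "ay": 0, "az": 0},
    {"claw": 0.05, "tx": 0, "ty": 0, "tz": 0, "ax": 0, "ay": 0, "az": 0},
    {"claw": 0.05, "tx": 0, "ty": 0, "tz": 0, "ax": 0, "ay": 0, "az": 0},
    {"claw": 0.05, "tx": 0, "ty": 0, "tz": 0, "ax": 0, "ay": 0, "az": 0},
    {"claw": 0.05, "tx": 0, "ty": 0, "tz": 0, "ax": 0, "ay": 0, "az": 0}
  ],
  "force": 50
}}

```text
time: 12.48
tcp_pos: [0.4834, 0.0905, 0.126]
eef_rot: [3.141, 0.003, 0.006]
ft_force: [-1.6, -2.1, 7.0]
width: 0.058
```

{"op": "send_rows", "data": {
  "steps": [
    {"claw": 0.05, "tx": 0, "ty": 0, "tz": -0.01, "ax": 0, "ay": 0, "az": 0},
    {"claw": 0.05, "tx": 0, "ty": 0, "tz": -0.02, "ax": 0, "ay": 0, "az": 0},
    {"claw": 0.05, "tx": 0, "ty": 0, "tz": -0.01, "ax": 0, "ay": 0, "az": 0},
    {"claw": 0.05, "tx": 0, "ty": 0, "tz": 0, "ax": 0, "ay": 0, "az": 0},
    {"claw": 0.05, "tx": 0, "ty": 0, "tz": 0, "ax": 0, "ay": 0, "az": 0},
    {"claw": 0.05, "tx": 0, "ty": 0, "tz": 0, "ax": 0, "ay": 0, "az": 0},
    {"claw": 0.05, "tx": 0, "ty": 0, "tz": 0, "ax": 0, "ay": 0, "az": 0}
  ],
  "force": 50
}}

```text
time: 13.35
tcp_pos: [0.4816, 0.0908, 0.1634]
eef_rot: [-3.141, -0.002, 0.002]
ft_force: [0.3, -0.3, -4.5]
width: 0.0583
```

```bash
cat > wt.py <<'E'
from h import *
F=[];T=[]
for i in range(8):
    im=robot.get_image("scene"); o=robot.observe(); F.append(o["ft_force"]);T.append(o["tau"])
print(o["time"],o["tcp_pos"].round(4),o["eef_rot"].round(4),o["width"])
print("F",np.mean(F,0).round(2),np.std(F,0).round(2),"tau",np.mean(T,0).round(2))
import sys; save(sys.argv[1],im["img"],1.5)
E
python3 wt.py s3.png
```

```text
13.75 [0.482  0.0908 0.1639] [-3.1416e+00 -2.2000e-03 -1.0000e-04] 0.05825529969053517
F [-0.04 -0.12 -4.13] [0.27 0.46 0.44] tau [ 0.000e+00 -3.492e+01 -3.062e+01 -0.000e+00  1.000e-02 -0.000e+00]
```

View pics/s3.png

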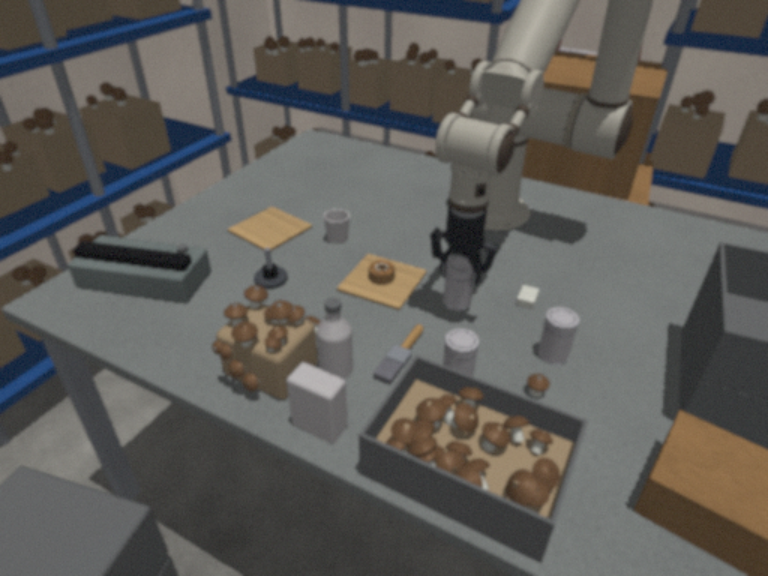

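The measured load is 4.1 N, about 0.42 kg. A lighter tin can weigh at most 0.3 kg, so this is very likely the heaviest. I'll set it back and lift another to compare.

{"op": "send_rows", "data": {
  "steps": [
    {"claw": 0.05, "tx": 0, "ty": 0, "tz": 0.02, "ax": 0, "ay": 0, "az": 0},
    {"claw": 0.05, "tx": 0, "ty": 0, "tz": 0.014, "ax": 0, "ay": 0, "az": 0},
    {"claw": 0.05, "tx": 0, "ty": 0, "tz": 0.004, "ax": 0, "ay": 0, "az": 0},
    {"claw": 0.05, "tx": 0, "ty": 0, "tz": 0.001, "ax": 0, "ay": 0, "az": 0},
    {"claw": 0.05, "tx": 0, "ty": 0, "tz": 0, "ax": 0, "ay": 0, "az": 0},
    {"claw": 0.05, "tx": 0, "ty": 0, "tz": 0, "ax": 0, "ay": 0, "az": 0}
  ],
  "force": 50
}}

```text
time: 14.5
tcp_pos: [0.482, 0.0909, 0.1261]
eef_rot: [3.142, 0.003, -0.002]
ft_force: [-5.5, -0.6, 6.8]
width: 0.0582
```

{"op": "send_rows", "data": {
  "steps": [
    {"claw": 0.085, "tx": 0, "ty": 0, "tz": 0, "ax": 0, "ay": 0, "az": 0},
    {"claw": 0.085, "tx": 0, "ty": 0, "tz": 0, "ax": 0, "ay": 0, "az": 0},
    {"claw": 0.085, "tx": 0, "ty": 0, "tz": 0, "ax": 0, "ay": 0, "az": 0},
    {"claw": 0.085, "tx": 0, "ty": 0, "tz": 0, "ax": 0, "ay": 0, "az": 0},
    {"claw": 0.085, "tx": 0, "ty": 0, "tz": -0.03, "ax": 0, "ay": 0, "az": 0},
    {"claw": 0.085, "tx": 0, "ty": 0, "tz": -0.045, "ax": 0, "ay": 0, "az": 0},
    {"claw": 0.085, "tx": 0, "ty": 0, "tz": -0.05, "ax": 0, "ay": 0, "az": 0},
    {"claw": 0.085, "tx": 0.04, "ty": -0.025, "tz": 0, "ax": 0, "ay": 0, "az": 0},
    {"claw": 0.085, "tx": 0.04, "ty": -0.026, "tz": 0, "ax": 0, "ay": 0, "az": 0},
    {"claw": 0.085, "tx": 0.04, "ty": -0.026, "tz": 0, "ax": 0, "ay": 0, "az": 0},
    {"claw": 0.085, "tx": 0, "ty": 0, "tz": 0, "ax": 0, "ay": 0, "az": 0},
    {"claw": 0.085, "tx": 0, "ty": 0, "tz": 0, "ax": 0, "ay": 0, "az": 0}
  ],
  "force": 50
}}

```text
time: 16.0
tcp_pos: [0.6014, 0.1678, 0.2494]
eef_rot: [3.141, 0.003, -0.002]
ft_force: [-0.6, 0.1, 0.0]
width: 0.0846
```

```bash
python3 tin.py w8.png
```

```text
16.05 [0.6012 0.1676 0.2498] [ 3.1414e+00  1.9000e-03 -1.1000e-03] 0.08506864998370872 [ 0.11228364 -0.63908457  0.97372763] [ 0.08  0.33  1.51 -0.    1.31  1.65]
[489.8  16. ] 0.54 [ 0.7363 -0.0132  0.05  ]
lid [255.125 124.625] 1.0176469177686143 [0.6534 0.1677 0.1   ]
lid [356.375 363.125] 1.0388139405316743 [0.4653 0.0849 0.1   ]
```

View pics/w8.png

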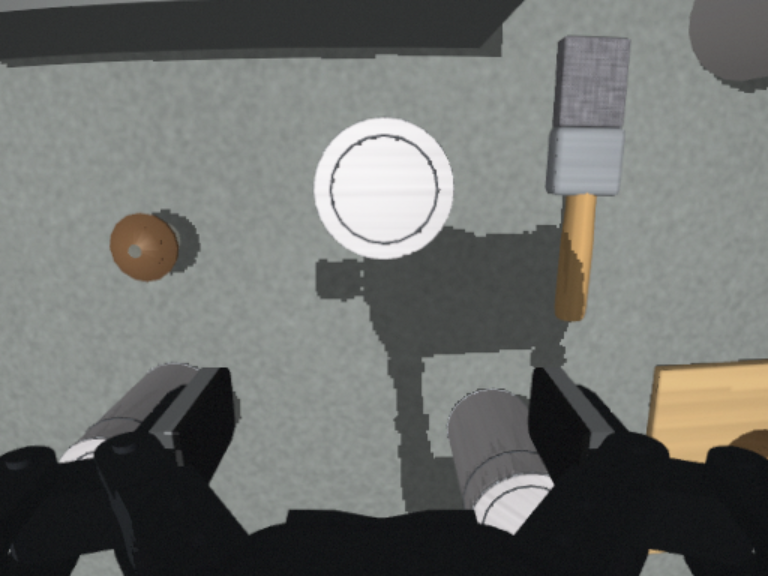

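The lid is at px (255,125), giving (0.653, 0.168). The brush and mushroom are clear of the finger paths. I'll descend and grip.

{"op": "send_rows", "data": {
  "steps": [
    {"claw": 0.085, "tx": 0.052, "ty": 0, "tz": 0, "ax": 0, "ay": 0, "az": 0},
    {"claw": 0.085, "tx": 0, "ty": 0, "tz": 0.04, "ax": 0, "ay": 0, "az": 0},
    {"claw": 0.085, "tx": 0, "ty": 0, "tz": 0.045, "ax": 0, "ay": 0, "az": 0},
    {"claw": 0.085, "tx": 0, "ty": 0, "tz": 0.04, "ax": 0, "ay": 0, "az": 0},
    {"claw": 0.085, "tx": 0, "ty": 0, "tz": 0, "ax": 0, "ay": 0, "az": 0},
    {"claw": 0.085, "tx": 0, "ty": 0, "tz": 0, "ax": 0, "ay": 0, "az": 0},
    {"claw": 0.05, "tx": 0, "ty": 0, "tz": 0, "ax": 0, "ay": 0, "az": 0},
    {"claw": 0.05, "tx": 0, "ty": 0, "tz": 0, "ax": 0, "ay": 0, "az": 0},
    {"claw": 0.05, "tx": 0, "ty": 0, "tz": 0, "ax": 0, "ay": 0, "az": 0},
    {"claw": 0.05, "tx": 0, "ty": 0, "tz": 0, "ax": 0, "ay": 0, "az": 0},
    {"claw": 0.05, "tx": 0, "ty": 0, "tz": 0, "ax": 0, "ay": 0, "az": 0},
    {"claw": 0.05, "tx": 0, "ty": 0, "tz": 0, "ax": 0, "ay": 0, "az": 0}
  ],
  "force": 50
}}

```text
time: 17.6
tcp_pos: [0.6553, 0.1678, 0.1276]
eef_rot: [3.141, 0.002, 0.006]
ft_force: [-1.1, -2.2, 6.9]
width: 0.058
```

{"op": "send_rows", "data": {
  "steps": [
    {"claw": 0.05, "tx": 0, "ty": 0, "tz": -0.01, "ax": 0, "ay": 0, "az": 0},
    {"claw": 0.05, "tx": 0, "ty": 0, "tz": -0.02, "ax": 0, "ay": 0, "az": 0},
    {"claw": 0.05, "tx": 0, "ty": 0, "tz": -0.01, "ax": 0, "ay": 0, "az": 0},
    {"claw": 0.05, "tx": 0, "ty": 0, "tz": 0, "ax": 0, "ay": 0, "az": 0},
    {"claw": 0.05, "tx": 0, "ty": 0, "tz": 0, "ax": 0, "ay": 0, "az": 0},
    {"claw": 0.05, "tx": 0, "ty": 0, "tz": 0, "ax": 0, "ay": 0, "az": 0},
    {"claw": 0.05, "tx": 0, "ty": 0, "tz": 0, "ax": 0, "ay": 0, "az": 0}
  ],
  "force": 50
}}

```text
time: 18.48
tcp_pos: [0.6535, 0.168, 0.1642]
eef_rot: [3.142, 0.002, -0.002]
ft_force: [0.5, -0.5, -1.4]
width: 0.0577
```

```bash
python3 wt.py s4.png
```

```text
18.875 [0.6538 0.168  0.1649] [ 3.1416e+00  2.3000e-03 -0.0000e+00] 0.05774968761974154
F [-0.02 -0.04 -1.5 ] [0.4  0.36 0.46] tau [ 0.000e+00 -5.272e+01 -3.156e+01 -0.000e+00  1.000e-02  0.000e+00]
```

View pics/s4.png

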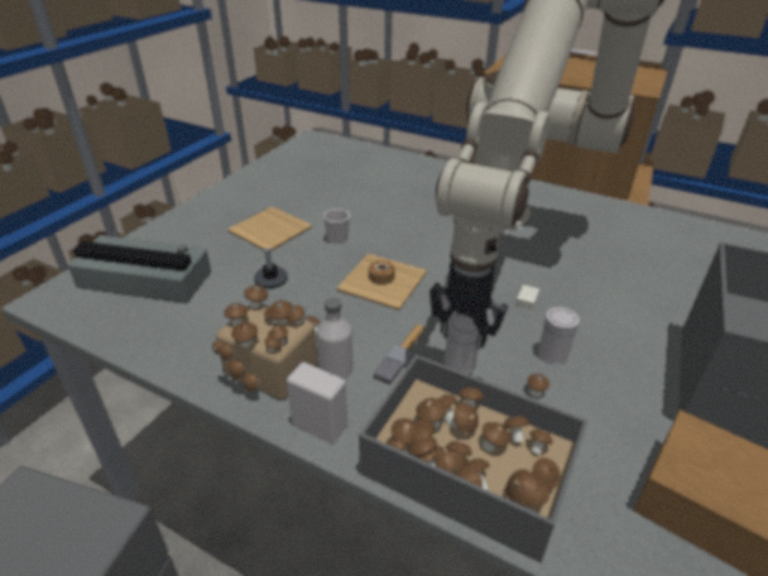

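The lift worked: 1.5 N, about 0.15 kg, so this tin is light. I'll set it back, then weigh the third too, as the task asks.

{"op": "send_rows", "data": {
  "steps": [
    {"claw": 0.05, "tx": 0, "ty": 0, "tz": 0.02, "ax": 0, "ay": 0, "az": 0},
    {"claw": 0.05, "tx": 0, "ty": 0, "tz": 0.014, "ax": 0, "ay": 0, "az": 0},
    {"claw": 0.05, "tx": 0, "ty": 0, "tz": 0.004, "ax": 0, "ay": 0, "az": 0},
    {"claw": 0.05, "tx": 0, "ty": 0, "tz": 0.001, "ax": 0, "ay": 0, "az": 0},
    {"claw": 0.05, "tx": 0, "ty": 0, "tz": 0, "ax": 0, "ay": 0, "az": 0},
    {"claw": 0.05, "tx": 0, "ty": 0, "tz": 0, "ax": 0, "ay": 0, "az": 0}
  ],
  "force": 50
}}

```text
time: 19.62
tcp_pos: [0.6536, 0.1678, 0.1272]
eef_rot: [3.141, 0.003, -0.003]
ft_force: [-7.0, -2.6, 12.6]
width: 0.0576
```

{"op": "send_rows", "data": {
  "steps": [
    {"claw": 0.085, "tx": 0, "ty": 0, "tz": 0, "ax": 0, "ay": 0, "az": 0},
    {"claw": 0.085, "tx": 0, "ty": 0, "tz": 0, "ax": 0, "ay": 0, "az": 0},
    {"claw": 0.085, "tx": 0, "ty": 0, "tz": 0, "ax": 0, "ay": 0, "az": 0},
    {"claw": 0.085, "tx": 0, "ty": 0, "tz": 0, "ax": 0, "ay": 0, "az": 0},
    {"claw": 0.085, "tx": 0, "ty": 0, "tz": -0.03, "ax": 0, "ay": 0, "az": 0},
    {"claw": 0.085, "tx": 0, "ty": 0, "tz": -0.045, "ax": 0, "ay": 0, "az": 0},
    {"claw": 0.085, "tx": 0, "ty": 0, "tz": -0.05, "ax": 0, "ay": 0, "az": 0},
    {"claw": 0.085, "tx": -0.05, "ty": -0.035, "tz": 0, "ax": 0, "ay": 0, "az": 0},
    {"claw": 0.085, "tx": -0.05, "ty": -0.035, "tz": 0, "ax": 0, "ay": 0, "az": 0},
    {"claw": 0.085, "tx": -0.05, "ty": -0.035, "tz": 0, "ax": 0, "ay": 0, "az": 0},
    {"claw": 0.085, "tx": -0.05, "ty": -0.035, "tz": 0, "ax": 0, "ay": 0, "az": 0},
    {"claw": 0.085, "tx": 0, "ty": 0, "tz": 0, "ax": 0, "ay": 0, "az": 0}
  ],
  "force": 50
}}

```text
time: 21.12
tcp_pos: [0.4505, 0.3098, 0.2507]
eef_rot: [-3.141, -0.01, 0.002]
ft_force: [1.4, -0.6, 0.5]
width: 0.0851
```

```bash
python3 tin.py w9.png
```

```text
21.175 [0.4525 0.3086 0.251 ] [3.1415e+00 7.0000e-03 7.0000e-04] 0.08472161106621681 [ 0.72101515 -0.55992372  0.18331385] [ 0.38  0.13  1.73 -0.    1.28  1.94]
lid [252.875 126.875] 0.9865387434775844 [0.501  0.3114 0.1   ]
```

View pics/w9.png

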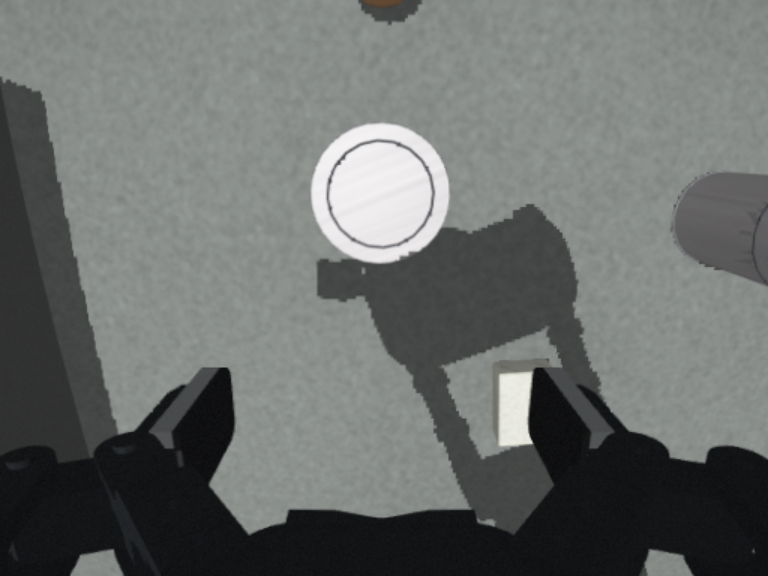

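The third lid is at px (253,127), giving (0.501, 0.311). The crate wall on the left is well clear. I'll grip and lift.

{"op": "send_rows", "data": {
  "steps": [
    {"claw": 0.085, "tx": 0.048, "ty": -0.002, "tz": 0, "ax": 0, "ay": 0, "az": 0},
    {"claw": 0.085, "tx": 0, "ty": 0, "tz": 0.04, "ax": 0, "ay": 0, "az": 0},
    {"claw": 0.085, "tx": 0, "ty": 0, "tz": 0.045, "ax": 0, "ay": 0, "az": 0},
    {"claw": 0.085, "tx": 0, "ty": 0, "tz": 0.04, "ax": 0, "ay": 0, "az": 0},
    {"claw": 0.085, "tx": 0, "ty": 0, "tz": 0, "ax": 0, "ay": 0, "az": 0},
    {"claw": 0.085, "tx": 0, "ty": 0, "tz": 0, "ax": 0, "ay": 0, "az": 0},
    {"claw": 0.05, "tx": 0, "ty": 0, "tz": 0, "ax": 0, "ay": 0, "az": 0},
    {"claw": 0.05, "tx": 0, "ty": 0, "tz": 0, "ax": 0, "ay": 0, "az": 0},
    {"claw": 0.05, "tx": 0, "ty": 0, "tz": 0, "ax": 0, "ay": 0, "az": 0},
    {"claw": 0.05, "tx": 0, "ty": 0, "tz": 0, "ax": 0, "ay": 0, "az": 0},
    {"claw": 0.05, "tx": 0, "ty": 0, "tz": 0, "ax": 0, "ay": 0, "az": 0},
    {"claw": 0.05, "tx": 0, "ty": 0, "tz": 0, "ax": 0, "ay": 0, "az": 0}
  ],
  "force": 50
}}

```text
time: 22.72
tcp_pos: [0.5031, 0.3104, 0.1285]
eef_rot: [-3.14, -0.003, -0.007]
ft_force: [-0.4, 0.1, 5.9]
width: 0.0598
```

{"op": "send_rows", "data": {
  "steps": [
    {"claw": 0.05, "tx": 0, "ty": 0, "tz": -0.01, "ax": 0, "ay": 0, "az": 0},
    {"claw": 0.05, "tx": 0, "ty": 0, "tz": -0.02, "ax": 0, "ay": 0, "az": 0},
    {"claw": 0.05, "tx": 0, "ty": 0, "tz": -0.01, "ax": 0, "ay": 0, "az": 0},
    {"claw": 0.05, "tx": 0, "ty": 0, "tz": 0, "ax": 0, "ay": 0, "az": 0},
    {"claw": 0.05, "tx": 0, "ty": 0, "tz": 0, "ax": 0, "ay": 0, "az": 0},
    {"claw": 0.05, "tx": 0, "ty": 0, "tz": 0, "ax": 0, "ay": 0, "az": 0},
    {"claw": 0.05, "tx": 0, "ty": 0, "tz": 0, "ax": 0, "ay": 0, "az": 0}
  ],
  "force": 50
}}

```text
time: 23.6
tcp_pos: [0.5014, 0.3097, 0.1653]
eef_rot: [3.141, 0.002, -0.002]
ft_force: [-0.6, -0.0, -0.8]
width: 0.0598
```

```bash
python3 wt.py s5.png
```

```text
24.0 [0.5016 0.3098 0.1659] [ 3.1416e+00  2.2000e-03 -1.0000e-04] 0.059582601490739795
F [-0.05  0.33 -1.55] [0.43 0.39 0.55] tau [ 0.000e+00 -4.406e+01 -3.040e+01  0.000e+00  1.000e-02  0.000e+00]
```

{"op": "send_rows", "data": {
  "steps": [
    {"claw": 0.05, "tx": 0, "ty": 0, "tz": 0.02, "ax": 0, "ay": 0, "az": 0},
    {"claw": 0.05, "tx": 0, "ty": 0, "tz": 0.014, "ax": 0, "ay": 0, "az": 0},
    {"claw": 0.05, "tx": 0, "ty": 0, "tz": 0.004, "ax": 0, "ay": 0, "az": 0},
    {"claw": 0.05, "tx": 0, "ty": 0, "tz": 0.001, "ax": 0, "ay": 0, "az": 0},
    {"claw": 0.05, "tx": 0, "ty": 0, "tz": 0, "ax": 0, "ay": 0, "az": 0},
    {"claw": 0.05, "tx": 0, "ty": 0, "tz": 0, "ax": 0, "ay": 0, "az": 0}
  ],
  "force": 50
}}

```text
time: 24.75
tcp_pos: [0.5012, 0.3099, 0.1284]
eef_rot: [3.141, 0.003, -0.004]
ft_force: [-8.6, -3.7, 17.1]
width: 0.0601
```

The three loads are 4.13, 1.50 and 1.55 N, so the first tin at (0.482, 0.091) is the heaviest. I'll release this one and go back.

{"op": "send_rows", "data": {
  "steps": [
    {"claw": 0.085, "tx": 0, "ty": 0, "tz": 0, "ax": 0, "ay": 0, "az": 0},
    {"claw": 0.085, "tx": 0, "ty": 0, "tz": 0, "ax": 0, "ay": 0, "az": 0},
    {"claw": 0.085, "tx": 0, "ty": 0, "tz": 0, "ax": 0, "ay": 0, "az": 0},
    {"claw": 0.085, "tx": 0, "ty": 0, "tz": 0, "ax": 0, "ay": 0, "az": 0},
    {"claw": 0.085, "tx": 0, "ty": 0, "tz": -0.03, "ax": 0, "ay": 0, "az": 0},
    {"claw": 0.085, "tx": 0, "ty": 0, "tz": -0.045, "ax": 0, "ay": 0, "az": 0},
    {"claw": 0.085, "tx": 0, "ty": 0, "tz": -0.05, "ax": 0, "ay": 0, "az": 0},
    {"claw": 0.085, "tx": -0.017, "ty": 0.055, "tz": 0, "ax": 0, "ay": 0, "az": 0},
    {"claw": 0.085, "tx": -0.017, "ty": 0.055, "tz": 0, "ax": 0, "ay": 0, "az": 0},
    {"claw": 0.085, "tx": -0.017, "ty": 0.055, "tz": 0, "ax": 0, "ay": 0, "az": 0},
    {"claw": 0.085, "tx": -0.017, "ty": 0.054, "tz": 0, "ax": 0, "ay": 0, "az": 0},
    {"claw": 0.085, "tx": 0, "ty": 0, "tz": 0, "ax": 0, "ay": 0, "az": 0}
  ],
  "force": 60
}}

```text
time: 26.25
tcp_pos: [0.4333, 0.0881, 0.2518]
eef_rot: [3.141, -0.006, 0.0]
ft_force: [0.9, 0.6, 1.2]
width: 0.0847
```

```bash
python3 - <<'E'
from h import *
robot.get_image("wrist")
E
python3 tin.py w10.png; python3 - <<'E'
from h import *
im=robot.get_image("top"); save("t3.png",im["img"],1.5)
E
```

```text
26.35 [0.4341 0.0906 0.2521] [-3.1411e+00 -1.0000e-04 -1.2000e-03] 0.0850776550425554 [-0.85504087  0.3719032  -0.81812287] [-0.07 -0.15  2.01  0.    1.28  1.5 ]
lid [252.125 132.125] 0.9994057331088193 [0.4811 0.0913 0.1   ]
lid [466.625 155.375] 0.8560056156841228 [ 0.4666 -0.0556  0.1   ]
lid [503.375 179.375] 1.1147851784057157 [ 0.4499 -0.0864  0.1   ]
lid [425.375 137.375] 1.1147851784057157 [ 0.4784 -0.0244  0.1   ]
```

View pics/t3.png

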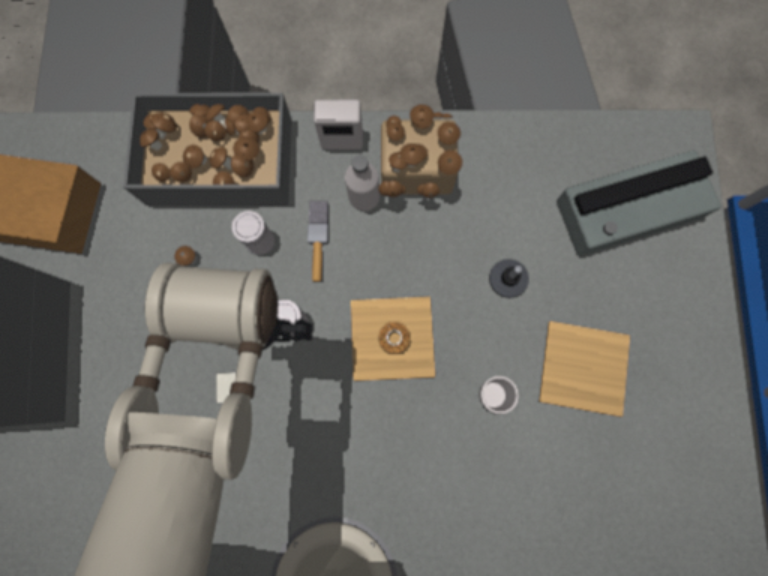

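View pics/w10.png

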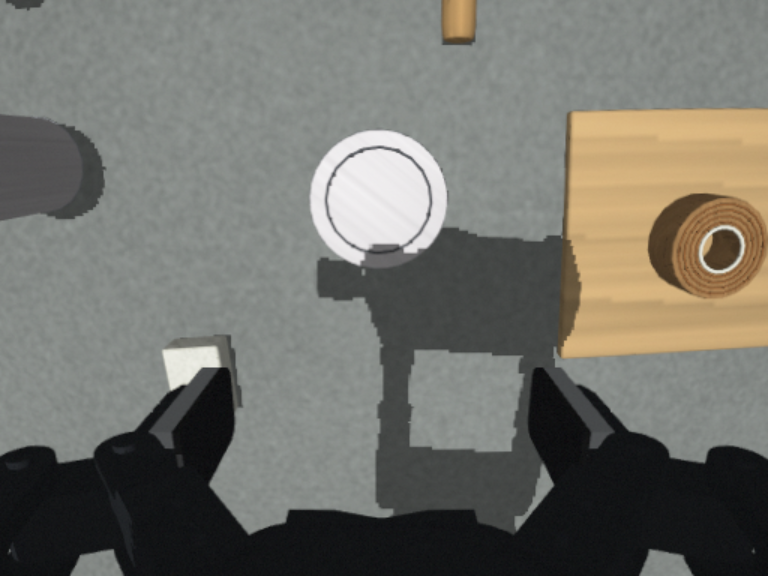

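The roll lies in the middle of the board, and the light tin I can see in the top view stands where it did. The heavy tin's lid is at wrist px (252,132), giving (0.481, 0.091). I'll grip it.

{"op": "send_rows", "data": {
  "steps": [
    {"claw": 0.085, "tx": 0.048, "ty": 0, "tz": 0, "ax": 0, "ay": 0, "az": 0},
    {"claw": 0.085, "tx": 0, "ty": 0, "tz": 0.04, "ax": 0, "ay": 0, "az": 0},
    {"claw": 0.085, "tx": 0, "ty": 0, "tz": 0.045, "ax": 0, "ay": 0, "az": 0},
    {"claw": 0.085, "tx": 0, "ty": 0, "tz": 0.043, "ax": 0, "ay": 0, "az": 0},
    {"claw": 0.085, "tx": 0, "ty": 0, "tz": 0, "ax": 0, "ay": 0, "az": 0},
    {"claw": 0.085, "tx": 0, "ty": 0, "tz": 0, "ax": 0, "ay": 0, "az": 0},
    {"claw": 0.05, "tx": 0, "ty": 0, "tz": 0, "ax": 0, "ay": 0, "az": 0},
    {"claw": 0.05, "tx": 0, "ty": 0, "tz": 0, "ax": 0, "ay": 0, "az": 0},
    {"claw": 0.05, "tx": 0, "ty": 0, "tz": 0, "ax": 0, "ay": 0, "az": 0},
    {"claw": 0.05, "tx": 0, "ty": 0, "tz": 0, "ax": 0, "ay": 0, "az": 0},
    {"claw": 0.05, "tx": 0, "ty": 0, "tz": 0, "ax": 0, "ay": 0, "az": 0},
    {"claw": 0.05, "tx": 0, "ty": 0, "tz": 0, "ax": 0, "ay": 0, "az": 0}
  ],
  "force": 60
}}

```text
time: 27.95
tcp_pos: [0.4836, 0.0907, 0.1261]
eef_rot: [3.141, 0.002, 0.007]
ft_force: [0.5, -1.0, 7.5]
width: 0.0581
```

{"op": "send_rows", "data": {
  "steps": [
    {"claw": 0.05, "tx": 0, "ty": 0, "tz": -0.01, "ax": 0, "ay": 0, "az": 0},
    {"claw": 0.05, "tx": 0, "ty": 0, "tz": -0.03, "ax": 0, "ay": 0, "az": 0},
    {"claw": 0.05, "tx": 0, "ty": 0, "tz": -0.03, "ax": 0, "ay": 0, "az": 0},
    {"claw": 0.05, "tx": 0, "ty": 0, "tz": -0.03, "ax": 0, "ay": 0, "az": 0},
    {"claw": 0.05, "tx": 0, "ty": 0, "tz": -0.03, "ax": 0, "ay": 0, "az": 0},
    {"claw": 0.05, "tx": 0, "ty": 0, "tz": -0.03, "ax": 0, "ay": 0, "az": 0},
    {"claw": 0.05, "tx": 0, "ty": 0, "tz": 0, "ax": 0, "ay": 0, "az": 0},
    {"claw": 0.05, "tx": 0, "ty": 0, "tz": 0, "ax": 0, "ay": 0, "az": 0}
  ],
  "force": 60
}}

```text
time: 28.95
tcp_pos: [0.481, 0.0908, 0.2823]
eef_rot: [-3.141, -0.002, 0.004]
ft_force: [0.7, -0.6, -4.7]
width: 0.0579
```

{"op": "send_rows", "data": {
  "steps": [
    {"claw": 0.05, "tx": -0.004, "ty": 0.025, "tz": 0, "ax": 0, "ay": 0, "az": 0},
    {"claw": 0.05, "tx": -0.004, "ty": 0.025, "tz": 0, "ax": 0, "ay": 0, "az": 0},
    {"claw": 0.05, "tx": -0.004, "ty": 0.025, "tz": 0, "ax": 0, "ay": 0, "az": 0},
    {"claw": 0.05, "tx": -0.004, "ty": 0.025, "tz": 0, "ax": 0, "ay": 0, "az": 0},
    {"claw": 0.05, "tx": -0.004, "ty": 0.025, "tz": 0, "ax": 0, "ay": 0, "az": 0},
    {"claw": 0.05, "tx": -0.004, "ty": 0.025, "tz": 0, "ax": 0, "ay": 0, "az": 0},
    {"claw": 0.05, "tx": -0.004, "ty": 0.025, "tz": 0, "ax": 0, "ay": 0, "az": 0},
    {"claw": 0.05, "tx": -0.004, "ty": 0.025, "tz": 0, "ax": 0, "ay": 0, "az": 0},
    {"claw": 0.05, "tx": 0, "ty": 0, "tz": 0, "ax": 0, "ay": 0, "az": 0},
    {"claw": 0.05, "tx": 0, "ty": 0, "tz": 0, "ax": 0, "ay": 0, "az": 0},
    {"claw": 0.05, "tx": 0, "ty": 0, "tz": 0, "ax": 0, "ay": 0, "az": 0},
    {"claw": 0.05, "tx": 0, "ty": 0, "tz": 0, "ax": 0, "ay": 0, "az": 0}
  ],
  "force": 60
}}

```text
time: 30.45
tcp_pos: [0.4502, -0.1087, 0.2837]
eef_rot: [-3.141, -0.004, 0.0]
ft_force: [0.1, 0.2, -3.6]
width: 0.058
```

```bash
python3 wt.py s6.png; python3 - <<'E'
from h import *
im=robot.get_image("top"); save("t4.png",im["img"],1.5)
G=cv2.resize(cv2.cvtColor(im["img"],cv2.COLOR_RGB2GRAY),None,fx=4,fy=4,interpolation=cv2.INTER_CUBIC)
for (u,v) in [(165,151),(110,204)]:
    x0,y0=4*(u-20),4*(v-20); s=G[y0:y0+160,x0:x0+160]
    c=cv2.HoughCircles(s,cv2.HOUGH_GRADIENT,1.5,80,param1=80,param2=20,minRadius=38,maxRadius=60)
    if c is not None: print(ray(im,(c[0,0,:2]+[x0,y0])/4-.375,.1).round(4))
E
```

```text
30.85 [ 0.4502 -0.1092  0.2839] [ 3.1416e+00  2.4000e-03 -0.0000e+00] 0.05792423900242031
F [ 0.01 -0.09 -3.98] [0.38 0.54 0.61] tau [ 3.000e-02 -2.955e+01 -3.473e+01 -1.000e-02  1.000e-02  0.000e+00]
[0.6516 0.1663 0.1   ]
[0.4982 0.309  0.1   ]
```

View pics/s6.png

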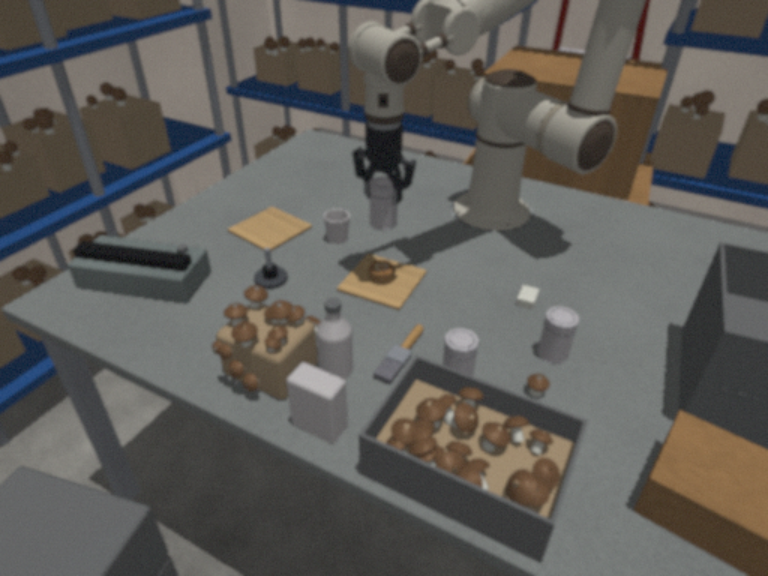

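View pics/t4.png

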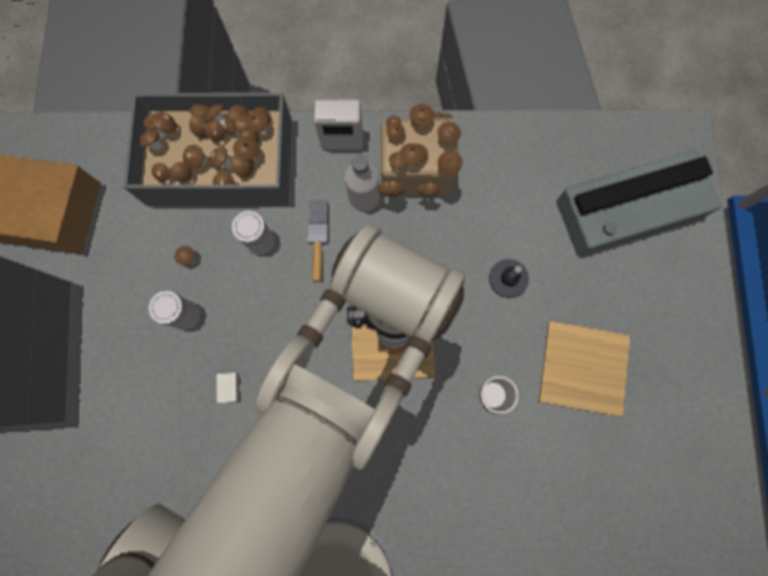

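The heavy tin hangs upright over the board, at scene px (256,133), with the roll flat below it at (254,180). The two light tins and the bystanders are in place, so I'm handing in.

```bash
python3 -c "
from station import robot
print(robot.job_done())"
```

```text
the job is handed in; nothing more can be done
None
```

I moved the tape roll onto the board, weighed the three tins, and handed the job in at about 31 s with the heaviest tin held up over the board.

- **Roll:** I lifted it off its spindle and laid it flat on the left-hand board. It sits at (0.449, -0.109), with the board centre measured at about (0.447 to 0.450, -0.106 to -0.111).
- **Weights:** I lifted each tin, read the wrist force and set it back. The readings were 4.1 N, 1.5 N and 1.55 N, with noise of about 0.5 N per reading. The first tin, which stood at (0.482, 0.091), is clearly the heaviest.
- **Final hold:** The heaviest tin is gripped at 60 N and upright, with its underside about 15 cm above the board. The gripper is at (0.450, -0.109), within 4 mm of the board's centre in x and y.

**Last checks:** The load on the hold still read 4.0 N. The two lighter tins were within about 1–2 mm of where they started, and the bystanders looked unmoved in both views. The roll was last measured just after I placed it; the final scene view still shows it flat on the board. No check failed.

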